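# Size a bushing on the step gauge

## Task

Three plain bushings for the office chairs lie on the counter beside an upright stepped taper gauge. Take the middle-sized bushing, lower it over the tip of the gauge while still holding it (do not drop it on from above), and let it slide down until it stops, sitting square on the step marked with two lines; then let go of it so that the size can be read. Leave the small and the large bushing where they lie.

Things in the scene. Friction and masses are not known exactly. Their poses are not given: they have to be found in the camera images.
- bushing_mid: the middle-sized of three plain aluminium bushings (short rings) lying flat on the counter: outer diameter 52 mm, bore 36 mm, height 24 mm, wall 8 mm, plain inside and out, both ends alike. Loose. Origin: centre of its underside; z is its axis, up.
- gauge: upright steel step gauge fixed to the counter. Origin: centre of its underside; z up its axis. Round foot 84 mm across, 10 high; above it ever thinner sections: 58 mm across up to height 32 mm, 45 up to 66, 33 up to 100, 20 tapering to 18 up to 130, then a cone to the 6 mm tip at 145. Flat shoulders at 32, 66, 100 mm; dark lines round the post just below each: three, two and one.
- gauge_step (a point): point on the gauge's axis at its middle shoulder (two lines), 66 mm above the counter; z up. The middle-sized bushing stops with its underside here, 1.5 mm play all round (small one: top shoulder; large one: lowest). The outer 2 mm of the top and middle shoulders slope down 4 mm and guide a bigger ring past.
- bushing_small: the smallest of three plain aluminium bushings (short rings) lying flat on the counter: outer diameter 40 mm, bore 24 mm, height 24 mm, wall 8 mm, plain inside and out, both ends alike. Loose. Origin: centre of its underside; z is its axis, up.
- bushing_large: the largest of three plain aluminium bushings (short rings) lying flat on the counter: outer diameter 64 mm, bore 48 mm, height 24 mm, wall 8 mm, plain inside and out, both ends alike. Loose. Origin: centre of its underside; z is its axis, up.
Mind the look-alikes: they are no part of the job. What is shaped like the bushing_mid but brown or red is not meant.

How it is judged:
On the way:
1. the middle-sized bushing, still held by the fingers, is round the gauge: its underside below the tip (less than 135 mm above the gauge's underside) and its axis within 15 mm of the gauge's (horizontal distance between bushing_mid and gauge below 0.015 m and z of bushing_mid in the frame of gauge below 0.135 m and contact force between the fingers and bushing_mid above 0.5 N), for 0.1 s.
At the end, for the whole second after the job is handed in: The middle-sized bushing sits round the gauge on the two-line shoulder, released and at rest: axis within 10 mm of the gauge's, underside 56 to 74 mm above the gauge's underside (66 when seated), tilted less than 10 degrees; the small and the large bushing are within 30 mm of where they began (horizontal distance between bushing_mid and gauge below 0.01 m and z of bushing_mid in the frame of gauge between 0.056 and 0.074 m and angle between bushing_mid's own z axis and vertical below 0.175 rad and linear speed of bushing_mid below 0.02 m/s and distance of each of bushing_small, bushing_large from where it was at the start of the episode below 0.03 m); the robot touches nothing.
It fails at once if the small or the large bushing is moved more than 30 mm from where it lay (distance of any of bushing_small, bushing_large from where it was at the start of the episode above 0.03 m).
It also fails if it takes over 45 s, if anything falls off the work surface, if the arm or the gripper's body presses on something with over 40 N, if the wrist force passes 120 N, or if a joint passes its speed limit or range.

## Robot

A 7-joint arm with a two-finger parallel gripper is mounted at the origin on a cart in front of the work surface, level with it; the furniture and walls round the work are solid. World frame = base frame: x ahead of the robot, y to its left, z up, the work surface at z = 0. Lengths are in m, angles in rad, forces in N, time in s.
With the tool pointing down it reaches from about 0.4 to 0.85 m from the base axis. Payload 10.4 kg.
Tool frame: the origin (TCP) lies between the finger pads; the fingertips stand ahead of it and the grasp point (between the pads) lies 3 mm ahead of it (r.tips_ahead is the z of the fingertips in the tool frame, in m); z points along the fingers, y is the line along which they close (so a half turn about z gives the same grasp; the last joint's range is limited). The gripper opens to 87 mm and grips with 3 to 60 N. Pads are 19 mm wide; open, the fingers measure 117 mm over their backs; the gripper's body (75 mm by 190 mm) begins 51 mm behind the grasp point.
Start: joints at [1.308, 0.332, -0.065, 1.46, 0.022, 1.35, -0.088], TCP at [0.148, -0.607, 0.245] pointing down, gripper open.
Joint ranges: [-2.6, 2.6], [-0.5, 2.12], [-1.47, 1.34], [0.16, 2.42], [-1.27, 4.41], [0.06, 2.06], [-2.6, 2.6]. Speed limits (rad/s): [2.22, 2.22, 2.79, 2.79, 3.14, 3.14, 3.14].

## Interface

Orientations are given as a unit quaternion [x, y, z, w].
In Python, from bench import telemetry, camera, get_calibration, r gives the robot as it stands.
- The arm moves only by the tool drive_tool, never from a script. Its argument "series" is one flat list of numbers, 7 for each row, row after row: the turn, a rotation vector about the tool's x, y, z in units of 5 degrees (1.0 is 5 degrees), then the shift along the tool's x, y, z in units of 40 mm (1.0 is 40 mm), then the opening, from -1 (shut) to 1 (fully open). A call has 1 to 10 rows; each row is the pose to reach, as a shift and turn from the pose commanded when the call began, along the tool's axes at that moment; what a row does not reach only later rows make up. A row lasts 1/12 s, in which the tool goes at most 41.7 mm and 7.16 degrees, less where a joint would pass 70% of its speed; a pose out of reach is approached as far as the arm can. A call with a gripper value outside its range is refused whole. The fingers move at their own pace and stop on an object; "grip_force" is the grip in N (left out, the last holds). Time passes only in rows, so rows that repeat a pose let the fingers close. It gives the time, the measured TCP pose, the force, the opening and the grip force at its end, in the units of the state.
- telemetry.read_state(): the state, without advancing time (a new reading comes with each control period).
- camera(name): name is "scene" or "top"; returns the picture (480x640x3 uint8, red, green, blue); there is no depth.
- get_calibration(name): a dict with "fovy" (degrees; the focal length in pixels is half the picture's height over the tangent of half this angle, whatever the lens; pixels are square), "cx", "cy" (the principal point, pixels), "xyz" and "rotation" of the camera in the world. Camera axes: x right, y up, looking along -z (the intrinsics and any distortion apply to the point x, -y, -z); pixel columns grow to the right and rows downward; lengths in m; the calibration is good to about 2 mm. A picture is of the moment at which its call begins. get_calibration takes no time and is no camera call.
- r.close_job(): hands the job in; it is judged then, once.
The state is a dict: "time": time; "joint_positions": joint angles; "joint_vel": joint speeds; "joint_torque": joint torques, N m; "ee_pos": TCP position; "eef_rot": TCP orientation; "ft_force": force on the tool from outside, world axes, zero at the start; "torque": the same for the moment, N m; "width": finger opening in m; "grip_force": force on a finger pad.
Only numpy, scipy, OpenCV 4.12 (cv2) and the standard library are available. Lean on these libraries where they do the work, as an engineer would, in place of code of your own. Each camera call takes 0.05 s, during which the arm holds its last target. There are 200 camera calls.

## Working session

There is one attempt and no reset: what is moved stays moved. The work goes in short steps, Python scripts to look and compute and a tool call to move; the robot and the scene stay as the last step left them, time stands still between calls to the robot, and variables do not carry over. Pictures are saved under pics/ and viewed, at most 10 in all, crops included, and the job is handed in when it is done.

Besides the shell and the picture viewer there is one more tool, called after "Call:" as a command line: name --argument value ..., lists and objects as JSON in quotes. drive_tool: Moves the arm, as the interface text tells. Its arguments: {"type":"object","properties":{"series":{"type":"array"},"grip_force":{"type":"number"}},"required":["series"]}

```bash
mkdir -p pics; ls
python3 - <<'E'
from bench import telemetry,camera,get_calibration,r
import cv2
for n in("scene","top"):
    cv2.imwrite(f"pics/{n}0.png",camera(n)[:,:,::-1]); print(n,get_calibration(n))
print(telemetry.read_state(), r.tips_ahead)
E
```

```text
pics
scene {'fovy': 48.8741048626825, 'cx': 323.7115525770967, 'cy': 235.0242238235939, 'xyz': array([0.05397847, 0.72339347, 0.56856764]), 'rotation': array([-0.12274822,  0.49765699,  0.83909922, -0.18216171])}
top {'fovy': 42.902116489541, 'cx': 317.2028521032373, 'cy': 236.02957855123705, 'xyz': array([ 0.37559353, -0.08191086,  1.17642074]), 'rotation': array([-0.02559501,  0.04096903,  0.71167014, -0.70085094])}
{'time': 0.1, 'joint_positions': array([ 1.30839403,  0.33279101, -0.06467632,  1.46088041,  0.02158124,
        1.34985325, -0.08847849]), 'joint_vel': array([ 0.00057638, -0.00038938,  0.00011234, -0.00229382,  0.00153737,
        0.00034136, -0.00029896]), 'joint_torque': array([ 2.34984014e-03, -6.24547434e+01,  2.52540805e-02, -3.90719748e+01,
       -6.14085258e-02,  3.65556171e-02,  8.27238949e-06]), 'ee_pos': array([ 0.14836013, -0.60681284,  0.24383341]), 'eef_rot': array([ 9.92819395e-01,  1.19621342e-01, -9.61703155e-05, -6.11305246e-04]), 'ft_force': array([ 0.44270866, -0.67192473,  0.23099007]), 'torque': array([-0.01391637,  0.00061703,  0.00284669]), 'grip_force': 0.0, 'width': 0.08664880922746276} 0.022
```

View pics/top0.png

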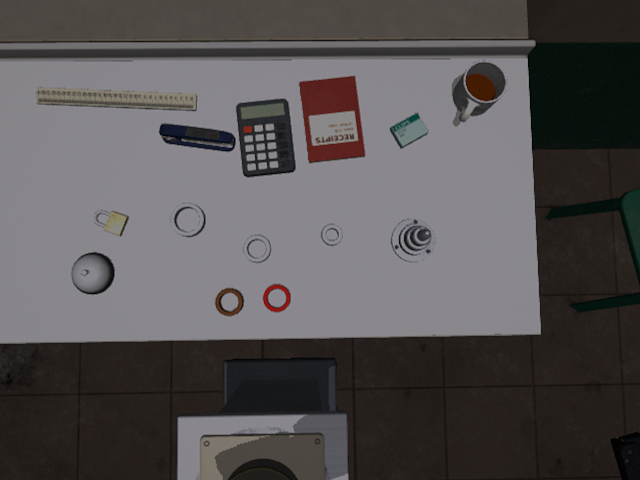

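View pics/scene0.png

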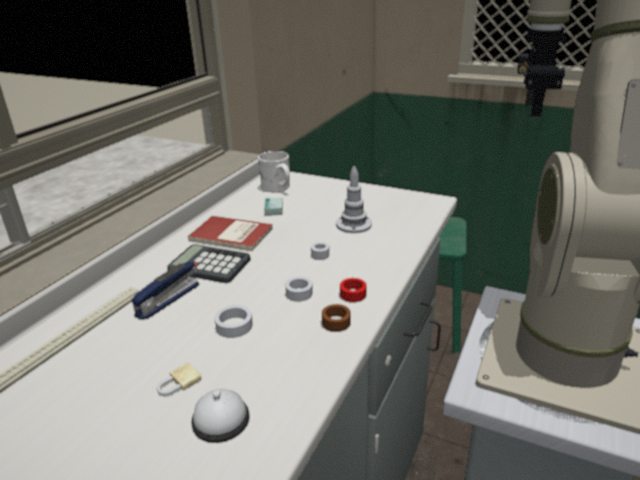

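The top view shows the mid ring near (257,248), small (331,234), large (187,219) and the gauge foot near (413,240) with its tip near (424,235). The scene view shows the mid ring at (299,288) and the gauge tip at (354,168). I'll enlarge the relevant part of the top view.

```bash
cat > h.py <<'E'
from bench import telemetry,camera,get_calibration,r
import cv2,numpy as np
from scipy.spatial.transform import Rotation as R
def ray(n,u,v):
    c=get_calibration(n); f=240/np.tan(np.radians(c['fovy']/2))
    d=R.from_quat(c['rotation']).apply([(u-c['cx'])/f,-(v-c['cy'])/f,-1]); return np.array(c['xyz']),d
def onz(n,u,v,z):
    o,d=ray(n,u,v); return (o+d*(z-o[2])/d[2]).round(4)
def proj(n,p):
    c=get_calibration(n); f=240/np.tan(np.radians(c['fovy']/2))
    q=R.from_quat(c['rotation']).inv().apply(np.array(p)-c['xyz']); return (c['cx']+f*q[0]/-q[2], c['cy']-f*q[1]/-q[2])
def tri(u1,u2):
    (o,d),(p,e)=ray("top",*u1),ray("scene",*u2)
    s=np.linalg.lstsq(np.c_[d,-e],p-o,rcond=None)[0]; a,b=o+d*s[0],p+e*s[1]
    return ((a+b)/2).round(4),np.linalg.norm(a-b).round(4)
def rot(p):  # world target -> tool-axis shift in units of 40 mm
    s=telemetry.read_state(); return R.from_quat(s['eef_rot']).inv().apply(np.array(p)-s['ee_pos'])/.04
E
python3 - <<'E'
from h import *
i=cv2.imread("pics/top0.png")
a=cv2.resize(i[210:290,220:300],None,fx=5,fy=5,interpolation=cv2.INTER_CUBIC)
b=cv2.resize(i[200:280,375:455],None,fx=5,fy=5,interpolation=cv2.INTER_CUBIC)
cv2.imwrite("pics/crop.png",np.hstack([a,b]))
for n,u in dict(mid=(257,248),small=(331,234),large=(187,219)).items(): print(n,onz("top",*u,.024))
print("foot",onz("top",413,240,.01),"tip",onz("top",424,235,.145), tri((424,235),(354,168)))
E
```

```text
mid [0.4632 0.0062 0.024 ]
small [ 0.4878 -0.1341  0.024 ]
large [0.5202 0.138  0.024 ]
foot [ 0.4753 -0.2924  0.01  ] tip [ 0.472  -0.2871  0.145 ] (array([ 0.4713, -0.2873,  0.1456]), np.float64(0.0015))
```

View pics/crop.png

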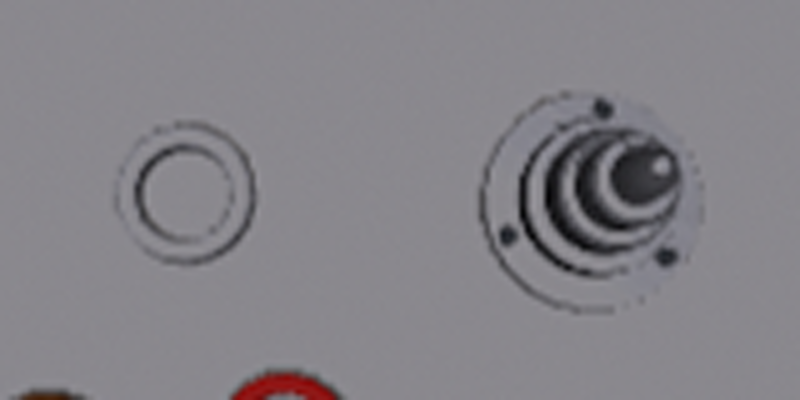

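The crop shows the mid ring's rim centre at about (257.2,248.3), the gauge foot centre at (413.2,240.0) and the tip at (427.1,233.1).

Run:
```python
from h import *
print("mid",onz("top",257.2,248.4,.022), "foot",onz("top",413.2,240,.009),"tip",onz("top",427.1,233.1,.145), tri((427.1,233.1),(354,168)))
a=[proj("scene",(.4632,.006,.024)),proj("scene",(.475,-.292,.145))];print(a)
print(R.from_quat(telemetry.read_state()['eef_rot']).as_matrix().round(3), rot([.462,.0055,.2]))
i=cv2.imread("pics/scene0.png")
cv2.imwrite("pics/crop2.png",np.hstack([cv2.resize(i[258:318,269:329],(400,400),interpolation=2),cv2.resize(i[160:240,314:394],(400,400),interpolation=2)]))
```

```text
mid [0.4626 0.0059 0.022 ] foot [ 0.4754 -0.293   0.009 ] tip [ 0.4752 -0.2925  0.145 ] (array([ 0.4743, -0.2934,  0.1429]), np.float64(0.0024))
[(np.float64(297.2317510654784), np.float64(283.12603955627736)), (np.float64(352.9236934757665), np.float64(167.2827603412478))]
[[ 0.971  0.238 -0.   ]
 [ 0.238 -0.971  0.001]
 [-0.    -0.001 -1.   ]] [ 11.25263635 -13.00593681   1.11141923]
```

View pics/crop2.png

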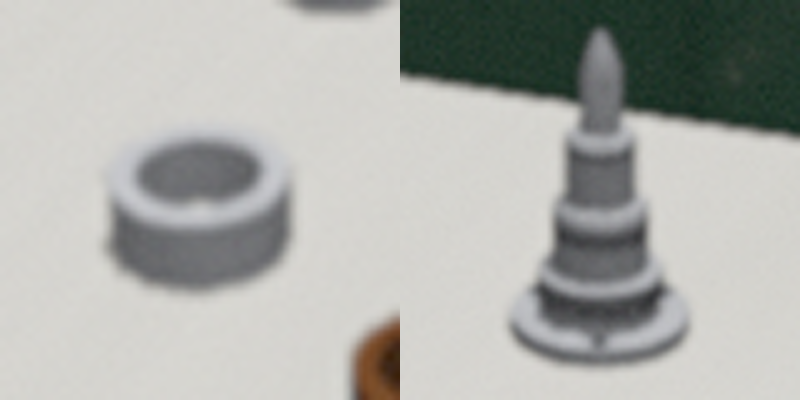

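Gauge axis is at about (0.475,-0.293) and the mid ring at about (0.463,0.006). I'll go over the gauge at height, then on to the ring.

Call:
drive_tool --series '[0,0,0,10,-5,0,1,0,0,0,10,-5,0,1,0,0,0,10,-5,0,1,0,0,0,10,-5,0,1,0,0,0,10,-5,0,1,0,0,0,10,-5,0,1,0,0,0,10,-5,0,1,0,0,0,10,-5,0,1,0,0,0,10,-5,0,1,0,0,0,10,-5,0,1]' --grip_force 20

```text
time: 0.93
ee_pos: [0.4673, -0.336, 0.2444]
eef_rot: [0.993, 0.12, -0.0, 0.0]
ft_force: [1.0, -0.6, 0.1]
width: 0.0873
grip_force: 0.0
```

Run:
```python
from h import *
print(rot([.4626,.006,.13]),telemetry.read_state()['ee_pos'])
```

```text
[ 1.91614378 -8.33298972  2.86018574] [ 0.46726933 -0.33598143  0.24442237]
```

Call:
drive_tool --series '[0,0,0,1.5,-8,0,1,0,0,0,1.5,-8,0,1,0,0,0,1.5,-8,0,1,0,0,0,1.5,-8,0,1,0,0,0,1.5,-8,0,1,0,0,0,1.5,-8,0,1,0,0,0,1.5,-8,1,1,0,0,0,1.5,-8,2,1,0,0,0,1.5,-8,2.8,1,0,0,0,1.5,-8,2.8,1]'

```text
time: 1.77
ee_pos: [0.446, -0.0102, 0.1287]
eef_rot: [0.993, 0.121, -0.002, -0.0]
ft_force: [-0.3, -0.7, -1.0]
width: 0.0867
grip_force: 0.0
```

Call:
drive_tool --series '[0,0,0,0,0,0,1,0,0,0,0,0,0,1,0,0,0,0,0,0,1]'

```text
time: 2.02
ee_pos: [0.4494, -0.0131, 0.1339]
eef_rot: [0.993, 0.119, 0.001, 0.0]
ft_force: [0.6, 0.3, 0.3]
width: 0.0872
grip_force: 0.0
```

Run:
```python
from h import *
print(rot([.4626,.006,.025]),telemetry.read_state()['ee_pos'])
cv2.imwrite("pics/s1.png",cv2.resize(camera("scene")[180:360,200:440,::-1],None,fx=3,fy=3))
```

```text
[ 0.42929815 -0.38797413  2.72352776] [ 0.44940778 -0.01311876  0.13392345]
```

View pics/s1.png

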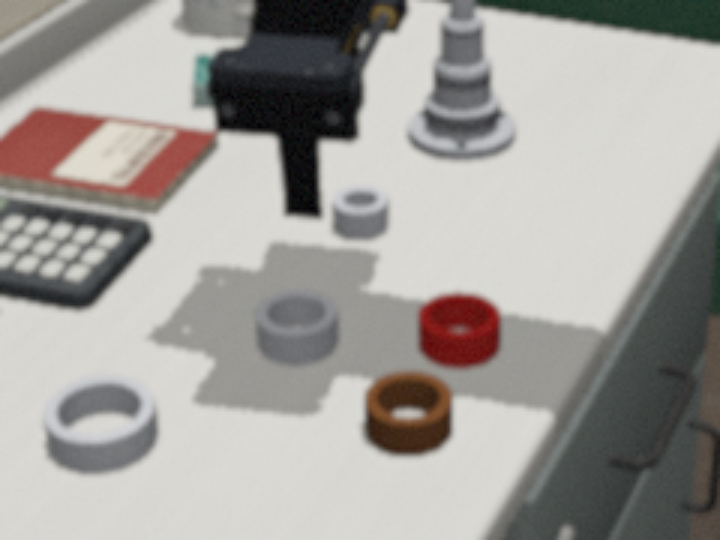

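The tool hovers above the mid ring, which is at crop pixel (297,328). The neighbours are clear of the fingers, so I'll correct laterally and go down.

Call:
drive_tool --series '[0,0,0,0.43,-0.39,0,1,0,0,0,0.43,-0.39,0.8,1,0,0,0,0.43,-0.39,1.5,1,0,0,0,0.43,-0.39,1.5,1,0,0,0,0.43,-0.39,1.5,1,0,0,0,0.43,-0.39,1.5,1]'

```text
time: 2.57
ee_pos: [0.4627, 0.0063, 0.0745]
eef_rot: [0.993, 0.119, 0.001, 0.0]
ft_force: [0.7, 0.0, -0.2]
width: 0.0872
grip_force: 0.0
```

Run:
```python
from h import *
print(rot([.4626,.006,.025]),telemetry.read_state()['ee_pos'])
```

```text
[-0.00780218  0.00606645  1.23738876] [0.46273479 0.0063221  0.0744959 ]
```

Call:
drive_tool --series '[0,0,0,0,0,0.7,1,0,0,0,0,0,1.15,1,0,0,0,0,0,1.23,1,0,0,0,0,0,1.23,1,0,0,0,0,0,1.23,0.5,0,0,0,0,0,1.23,0,0,0,0,0,0,1.23,-0.5,0,0,0,0,0,1.23,-1,0,0,0,0,0,1.23,-1,0,0,0,0,0,1.23,-1]' --grip_force 25

```text
time: 3.4
ee_pos: [0.4617, 0.0067, 0.0236]
eef_rot: [0.993, 0.12, 0.0, 0.0]
ft_force: [0.7, -0.3, 0.1]
width: 0.0547
grip_force: 0.0
```

Call:
drive_tool --series '[0,0,0,0,0,0,-1,0,0,0,0,0,0,-1,0,0,0,0,0,0,-1,0,0,0,0,0,0,-1]'

```text
time: 3.73
ee_pos: [0.4616, 0.0067, 0.0235]
eef_rot: [0.993, 0.12, 0.0, 0.0]
ft_force: [-2.0, -0.7, 4.9]
width: 0.0508
grip_force: 25.0
```

Call:
drive_tool --series '[0,0,0,0,0,-0.5,-1,0,0,0,0,0,-1.3,-1,0,0,0,0,0,-2.2,-1,0,0,0,0,0,-3.1,-1,0,0,0,0,0,-4,-1,0,0,0,0,0,-4.7,-1,0,0,0,0,0,-5,-1,0,0,0,0,0,-5,-1,0,0,0,0,0,-5,-1]'

```text
time: 4.48
ee_pos: [0.4615, 0.0066, 0.2231]
eef_rot: [0.993, 0.12, 0.0, 0.0]
ft_force: [-0.5, -0.8, -1.5]
width: 0.0513
grip_force: 25.0
```

Run:
```python
from h import *
s=telemetry.read_state();print(s['ee_pos'],s['width'],s['grip_force'],s['ft_force'],rot([.475,-.293,.22]))
i=camera("scene")[:,:,::-1]; t=camera("top")[:,:,::-1]
u,v=map(int,proj("scene",s['ee_pos'])); a=i[v-75:v+75,u-75:u+75]
u2,v2=map(int,proj("top",s['ee_pos'])); b=t[v2-75:v2+75,u2-75:u2+75]
print(u,v,u2,v2)
cv2.imwrite("pics/s2.png",np.hstack([cv2.resize(a,(400,400)),cv2.resize(b,(400,400))]))
```

```text
[0.46150879 0.00664678 0.2230798 ] 0.0512588656745512 24.999870397077757 [-0.47165834 -0.76160825 -1.47571345] [-1.45100784  7.35699847  0.08035279]
292 184 246 239
```

View pics/s2.png

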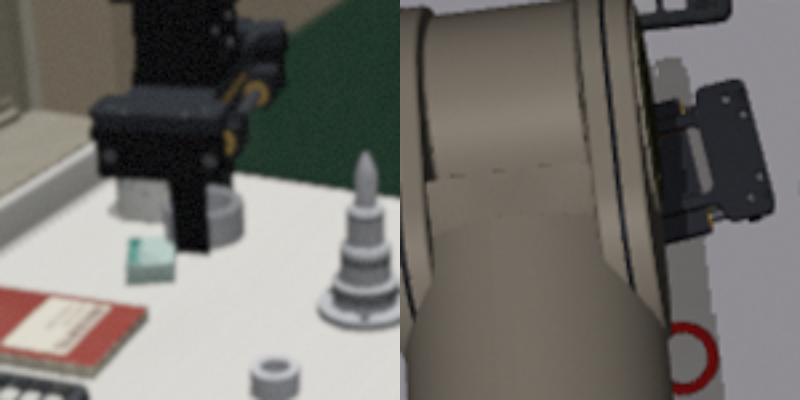

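The ring is held level between the fingers, with its right edge at crop column about 243 (full 308) and its left edge at about 166. I'll compare those edges with a ring centred on the TCP.

Run:
```python
from h import *
p=np.array([.4615,.0066,.2231]);X=np.array([.971,.238,0]);a=np.linspace(0,6.28,73)
for dx in(-.004,-.002,0,.002,.004):
  P=np.array([proj("scene",p+dx*X+np.array([.026*np.cos(t),.026*np.sin(t),h])) for t in a for h in(0,-.0235)])
  u0,v0=292-75,184-75
  print(dx,((P.min(0)-[u0,v0])*400/150).round(1),((P.max(0)-[u0,v0])*400/150).round(1))
fc=p-.5*.0513*np.array([.238,-.971,0])-np.array([.238,-.971,0])*.012
for s in(-.0095,.0095): print("finger",[(np.array(proj("scene",fc+X*s+[0,0,z]))-[217,109])*400/150 for z in(-.022,)])
```

```text
-0.004 [165.4 185.9] [249.3 253. ]
-0.002 [162.4 185.8] [246.3 252.8]
0 [159.3 185.6] [243.2 252.6]
0.002 [156.2 185.4] [240.2 252.4]
0.004 [153.2 185.3] [237.1 252.2]
finger [array([202.02743456, 259.06591769])]
finger [array([172.18768534, 257.10513079])]
```

Call:
drive_tool --series '[0,0,0,-0.2,0.9,0,-1,0,0,0,-0.36,1.8,0,-1,0,0,0,-0.54,2.7,0,-1,0,0,0,-0.72,3.6,0,-1,0,0,0,-0.9,4.5,0,-1,0,0,0,-1.08,5.4,0,-1,0,0,0,-1.26,6.3,0,-1,0,0,0,-1.4,7,0,-1,0,0,0,-1.48,7.35,0,-1,0,0,0,-1.48,7.35,0,-1]'

```text
time: 5.42
ee_pos: [0.4723, -0.2962, 0.2211]
eef_rot: [0.993, 0.117, -0.001, -0.001]
ft_force: [-0.8, -0.2, -1.0]
width: 0.0511
grip_force: 25.0
```

Call:
drive_tool --series '[0,0,0,0,0,0.3,-1,0,0,0,0,0,0.6,-1,0,0,0,0,0,0.6,-1,0,0,0,0,0,0.6,-1]'

```text
time: 5.75
ee_pos: [0.4734, -0.2912, 0.1979]
eef_rot: [0.993, 0.121, -0.001, -0.001]
ft_force: [-0.4, -0.2, -1.0]
width: 0.0507
grip_force: 25.0
```

Run:
```python
from h import *
s=telemetry.read_state();p=s['ee_pos'];print(p,s['width'],s['grip_force'],s['ft_force'])
i=camera("scene")[:,:,::-1]
u,v=map(int,proj("scene",p)); a=i[v-40:v+80,u-60:u+60]
print(u,v)
M=R.from_quat(s['eef_rot']).as_matrix()
for dx in(-.002,0,.002):
  P=np.array([proj("scene",p+dx*M[:,0]+np.array([.026*np.cos(t),.026*np.sin(t),h])) for t in np.linspace(0,6.28,73) for h in(0,-.0235)])
  print(dx,((P.min(0)-[u-60,v-40])*5).round(1),((P.max(0)-[u-60,v-40])*5).round(1))
print("tip",(np.array(proj("scene",(.475,-.293,.145)))-[u-60,v-40])*5)
cv2.imwrite("pics/s3.png",cv2.resize(a,(600,600),interpolation=2))
```

```text
[ 0.47339988 -0.29122311  0.19790067] 0.050747128561447204 24.999902064955677 [-0.35605057 -0.19672452 -0.99468748]
353 144
-0.002 [246.9 183.3] [367.5 275.1]
0 [242.3 183.1] [362.9 274.9]
0.002 [237.8 182.9] [358.3 274.7]
tip [300.48744319 315.65166021]
```

View pics/s3.png

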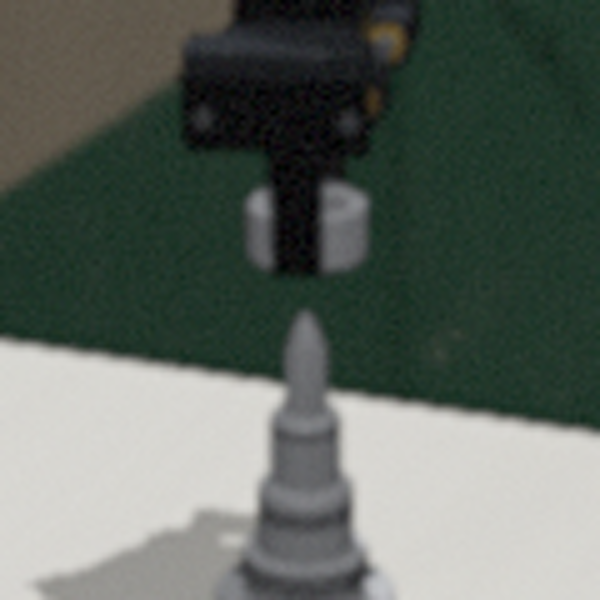

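The ring spans columns 246–370 (centre 308) and the gauge axis is at column 305, so it is about 1 mm off sideways. I'll apply a small correction and lower the ring over the tip.

Call:
drive_tool --series '[0,0,0,0.02,0.05,0,-1,0,0,0,0.02,0.05,0.3,-1,0,0,0,0.02,0.05,0.6,-1,0,0,0,0.02,0.05,0.9,-1,0,0,0,0.02,0.05,1.2,-1,0,0,0,0.02,0.05,1.5,-1,0,0,0,0.02,0.05,1.7,-1,0,0,0,0.02,0.05,1.7,-1,0,0,0,0.02,0.05,1.7,-1]'

```text
time: 6.55
ee_pos: [0.4749, -0.2945, 0.1309]
eef_rot: [0.993, 0.12, -0.0, -0.0]
ft_force: [-0.4, 0.3, -0.4]
width: 0.0506
grip_force: 25.0
```

Run:
```python
from h import *
s=telemetry.read_state();p=s['ee_pos'];print(p,s['width'],s['grip_force'],s['ft_force'],s['torque'])
i=camera("scene")[:,:,::-1]
a=i[130:250,293:413]
cv2.imwrite("pics/s4.png",cv2.resize(a,(600,600),interpolation=2))
```

```text
[ 0.4749375  -0.29454939  0.13087461] 0.05056675810545857 24.999941894275253 [-0.42151535  0.3486765  -0.40421105] [-0.01470496 -0.05098629 -0.060543  ]
```

View pics/s4.png

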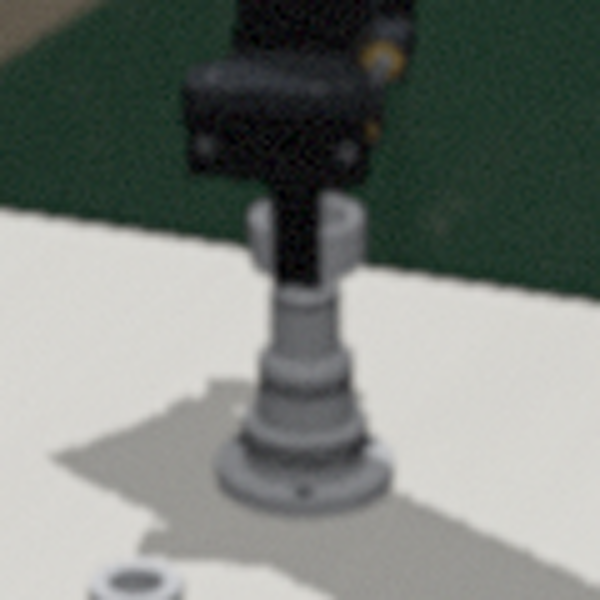

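The ring is round the tip, columns 248–367 (centre 307) against the axis at 305–306, with no contact force. Continuing slowly past the one-line shoulder.

Call:
drive_tool --series '[0,0,0,0,-0.03,0.1,-1,0,0,0,0,-0.03,0.2,-1,0,0,0,0,-0.03,0.3,-1,0,0,0,0,-0.03,0.3,-1]' --grip_force 12

```text
time: 6.93
ee_pos: [0.4744, -0.2933, 0.1185]
eef_rot: [0.993, 0.12, -0.0, -0.0]
ft_force: [-0.0, 0.4, -0.5]
width: 0.051
grip_force: 12.0
```

```bash
python3 -c "
from h import *
s=telemetry.read_state();print(s['ee_pos'],s['ft_force'],s['torque'],s['grip_force'],s['width'])"
```

```text
[ 0.47441826 -0.29331552  0.11854022] [-0.03655651  0.41833248 -0.54929823] [-0.00341514  0.01765183  0.02247133] 11.999963090092933 0.05095192764233516
```

Call:
drive_tool --series '[0,0,0,0,0,0.1,-1,0,0,0,0,0,0.2,-1,0,0,0,0,0,0.3,-1,0,0,0,0,0,0.4,-1,0,0,0,0,0,0.4,-1,0,0,0,0,0,0.4,-1]'

```text
time: 7.43
ee_pos: [0.4747, -0.2934, 0.103]
eef_rot: [0.993, 0.12, -0.0, -0.0]
ft_force: [0.1, 0.8, -1.1]
width: 0.0512
grip_force: 12.0
```

Underside is at about 79 mm, well guided by the post, and the tip is just clear of the gripper body. Release.

Call:
drive_tool --series '[0,0,0,0,0,0,-0.5,0,0,0,0,0,0,0,0,0,0,0,0,0,0.5,0,0,0,0,0,0,1,0,0,0,0,0,0,1,0,0,0,0,0,0,1,0,0,0,0,0,0,1,0,0,0,0,0,0,1]'

```text
time: 8.1
ee_pos: [0.4748, -0.2935, 0.1034]
eef_rot: [0.993, 0.12, 0.0, 0.0]
ft_force: [0.1, 0.3, -0.2]
width: 0.0823
grip_force: 0.0
```

Call:
drive_tool --series '[0,0,0,0,0,-0.5,1,0,0,0,0,0,-1.3,1,0,0,0,0,0,-2.2,1,0,0,0,0,0,-3,1,0,0,0,0,0,-3.5,1,0,0,0,0,0,-3.5,1,0,0,0,0,0,-3.5,1]'

```text
time: 8.68
ee_pos: [0.4753, -0.2937, 0.2444]
eef_rot: [0.993, 0.12, 0.001, 0.001]
ft_force: [-0.1, 0.4, -1.1]
width: 0.087
grip_force: 0.0
```

Run:
```python
from h import *
i=camera("scene")[:,:,::-1]
for z in(.066,.090): print(z,(np.array(proj("scene",(.475,-.293,z)))-[293,130])*5)
cv2.imwrite("pics/s5.png",cv2.resize(i[130:250,293:413],(600,600),interpolation=2))
```

```text
0.066 [300.19060706 348.5572112 ]
0.09 [300.2788132  300.14912072]
```

View pics/s5.png

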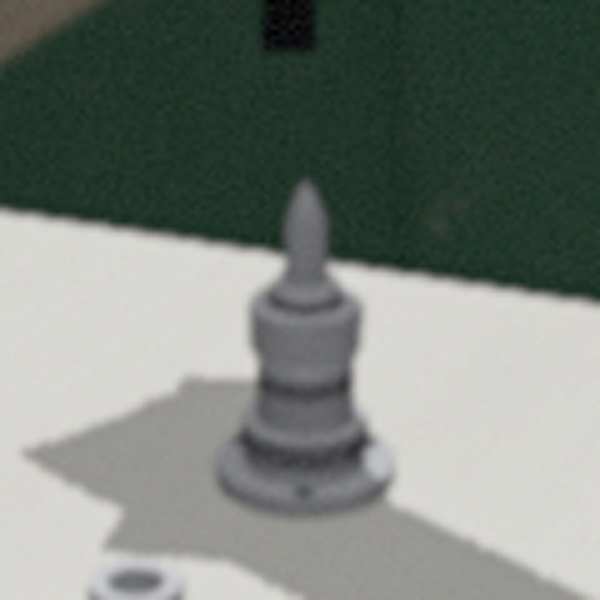

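The ring (columns 250–360, rows 290–378) sits square on the two-line shoulder, with the lines visible just below it. The gripper is clear.

```bash
python3 -c "
from bench import r
print(r.close_job())"
```

```text
the job is handed in; nothing more can be done
None
```

The middle bushing is released and sits square on the gauge's two-line step; the small and large bushings were not touched, and the job is handed in at about 9 s on the robot's clock (the hand-in returned no verdict).

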